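Latch the sprung lid of the milling-disc case

ROBOT

A 7-joint arm with a two-finger parallel gripper is mounted at the origin on the work surface. World frame = base frame: x ahead of the robot, y to its left, z up, the work surface at z = 0. Lengths are in m, angles in degrees, forces in N, time in s.
With the tool pointing down it reaches from about 0.4 to 0.925 m from the base axis. Payload 4.1 kg.
Tool frame: the origin (TCP) lies midway between the tips of the shut fingers; the grasp point (between the pads) lies 19 mm behind it; z points along the fingers, y is the line along which they close (so a half turn about z gives the same grasp; the last joint's range is limited). The gripper opens to 85 mm and grips with 20 to 120 N. Pads are 22 mm wide; open, the fingers measure 114 mm over their backs; the gripper's body (76 mm by 85 mm) begins 54 mm behind the grasp point. The pads swing forward as they close: fully open they stand 13 mm farther back than shut.
Start: joints at [-69.385, 22.827, 2.584, 88.041, -1.071, 69.15, -2.905], TCP at [0.288, 0.583, 0.231] pointing down, gripper open.
Joint ranges: [-161.44, 161.44], [-28.35, 127.94], [-78.24, 83.42], [0, 140.83], [-78.03, 258.03], [13.02, 114.36], [-168.23, 168.23]. Speed limits (degrees/s): [147.25, 147.25, 180, 180, 180, 180, 180].

INTERFACE

Orientations are given as [roll, pitch, yaw] about the fixed x, y, z axes, in that order (R = Rz(yaw) Ry(pitch) Rx(roll)).
In Python, from cell import * gives the robot as it stands. The module is installed in compiled form; this text tells all that it offers. Calls block until the motion is done:
- movep(position, orientation): joint-space move of the TCP to a pose.
- servo_line(position, velocity=0.15, rot=None, f_stop=None): straight line of the TCP; rot=None keeps the orientation; velocity is the mean speed in m/s. With f_stop (N) it stops when the force on the tool has changed by that much, and returns True; else False.
- goto_joints(angles): joint-space move.
- command_gripper(opening, squeeze=None): finger opening in m; squeeze is the grip in N (None keeps the last); returns when the fingers have stopped.
- hold(seconds).
- ik(position, orientation): joint angles nearest the present ones, or None.
- sense(): the state.
- snapshot(name): name is "side" or "top"; returns the picture (420x560x3 uint8, red, green, blue); there is no depth.
- camera_info(name): a dict with "mtx" (3x3 intrinsics, pixels), "k1" (the pictures are not rectified: a ray, as slopes to the right and down, at radius r is drawn at 1 + k1 r^2 times it, then the intrinsics apply), "world_from_camera" (4x4, takes a point from camera to world coordinates). Camera axes: x right, y down, z forward; pixel columns grow to the right and rows downward; lengths in m; the calibration is good to about 2 mm. A picture is of the moment at which its call begins. camera_info takes no time and is no camera call.
A pose or a line that the arm cannot do raises PlanningError and nothing moves.
- hand_in(): hands the job in; it is judged then, once.
The state is a dict: "t": time; "joint_positions": joint angles; "qd": joint speeds; "tau": joint torques, N m; "tcp_pos": TCP position; "tcp_rot": TCP orientation; "force": force on the tool from outside, world axes, zero at the start; "ft_torque": the same for the moment, N m; "opening": finger opening in m; "finger_force": force on a finger pad.
Only numpy, scipy, OpenCV 4.12 (cv2) and the standard library are available. Lean on these libraries where they do the work, as an engineer would, in place of code of your own. Each camera call takes 0.05 s, during which the arm holds its last target. There are 200 camera calls.

TASK

Shut the blue lid of the milling-disc case and secure it with both orange turnbuttons: press the sprung lid right down and, while it is down, turn each button fully forward until its nose sits straight under its steel keeper, so that the lid stays shut by itself. Leave the other things on the table where they are.

Things in the scene. Friction and masses are not known exactly. Their poses are not given: they have to be found in the camera images.
- mat: Dark foam mat under the case, 225 x 280 mm, 30 mm thick, stuck to the table; origin at table height below the case's origin. The foam is soft: the whole case, keepers and all, sinks straight down under a load, about 2 mm for every 3 N, up to 20 mm, and comes up again. It cannot slide.
- case: White case for milling discs. Origin: centre of its underside (20 to 30 mm above the table unless pressed); x points from its front (keepers, robot's side) to the hinges, y to its left, z up. 180 (x) x 260 (y) mm, rim at case z = 60 mm. Its blue lid is hinged about the line x = +90, z = 60 mm and, shut, covers the whole case with its top at z = 70 mm.
- lid (a joint): Angle of the lid (rad): 0 = fully shut (a hard stop), grows as the front edge rises. A spring pops it up to about 0.2 whenever nothing holds it; against the case, pressed at the line of the pivots, it takes 8 to 12 N to reach the stop.
- lid_front (a point): Middle of the lid's front edge, on its top face (180 mm from the hinge line). The lid is a plate 10 mm thick, opaque blue over its front 112 mm, with a clear solid window behind.
- turn_left (a joint): Angle of the left orange turnbutton (rad): 0 = points straight forward (case -x), its nose over the lid's front edge, a hard stop; at 1.57 it lies along the front edge, pointing to the case's middle (-y). Stays where it is left; turns with 1 to 3 N of push.
- turn_right (a joint): The same for the right turnbutton, mirrored: at 1.57 it points to the case's middle (+y).
- turn_left_pivot (a point): Pivot of the left turnbutton on the lid's top face, 118 mm from the hinge line, at case y = +90 mm. The button is a flat orange bar carried by the lid: 16 mm wide, its underside 1 mm and its top 11 mm above the lid, from a round boss (26 mm across, 14 mm high) at the pivot to the tip 82 mm away; pointing forward it reaches 20 mm past the lid's front edge.
- turn_left_tip (a point): Top of the tip of the left turnbutton, on its centre line.
- keeper_left_top (a point): Middle of the top of the left steel keeper, a hook fixed on the case's front: a plate 28 (x) x 30 (y) x 6 mm, centred at case x = -110, y = +90 mm, top at case z = 90 mm, on a post 10 mm thick at its front. The plate starts 6 mm ahead of the lid's edge, and its underside is 3 mm above the turnbutton's top when the lid is fully shut: only then can the nose swing in under it, from either side.
- turn_right_pivot (a point): Pivot of the right turnbutton on the lid's top face, 118 mm from the hinge line, at case y = -90 mm. The button is a flat orange bar carried by the lid: 16 mm wide, its underside 1 mm and its top 11 mm above the lid, from a round boss (26 mm across, 14 mm high) at the pivot to the tip 82 mm away; pointing forward it reaches 20 mm past the lid's front edge.
- turn_right_tip (a point): Top of the tip of the right turnbutton, on its centre line.
- keeper_right_top (a point): Middle of the top of the right steel keeper, a hook fixed on the case's front: a plate 28 (x) x 30 (y) x 6 mm, centred at case x = -110, y = -90 mm, top at case z = 90 mm, on a post 10 mm thick at its front. The plate starts 6 mm ahead of the lid's edge, and its underside is 3 mm above the turnbutton's top when the lid is fully shut: only then can the nose swing in under it, from either side.
- jaw_plaster: Bystander: cream plaster jaw model, about 46 x 52 mm, 28 mm high; origin at its underside.
- jaw_yellow: Bystander: yellow jaw model, about 46 x 52 mm, 28 mm high; origin at its underside.
- blank: Bystander: white milling disc lying flat on the table, 98 mm across, 18 mm high; origin at its underside.
- stain_jar: Bystander: jar with a red cap, 40 mm across, 45 mm high; origin at its underside.
- mouse: Bystander: black computer mouse, 100 x 58 mm, 26 mm high; origin at its underside.
- driver: Bystander: small screwdriver, 150 mm long, lying; origin at its underside or along its shaft.
- ring_red: Bystander: red ring, 48 mm across, 14 mm high; origin at its underside.

How it is judged (in metres and radians):
At the end, for the whole second after the job is handed in: The lid is shut (lid angle under 0.03 rad) and both turnbuttons point straight forward under their keepers (angles under 0.17 rad) (value of joint lid below 0.03 rad and value of joint each of turn_left, turn_right below 0.17 rad); the robot touches nothing.
It fails at once if a bystander is moved more than 30 mm (distance of any of jaw_plaster, jaw_yellow, blank, stain_jar, mouse, driver, ring_red from where it was at the start of the episode above 0.03 m).
It also fails if it takes over 40 s, if anything falls off the work surface, if the arm or the gripper's body presses on something with over 40 N, if the wrist force passes 120 N, or if a joint passes its speed limit or range.

## Working session

There is one attempt and no reset: what is moved stays moved. The work goes in short steps, each a Python script; the robot and the scene stay as the last script left them, time stands still between calls to the robot, and variables do not carry over. Pictures are saved under pics/ and viewed, at most 10 in all, crops included, and the job is handed in when it is done.

```bash
mkdir -p pics
python3 - <<'E'
from cell import *
import cv2
for n in ("top","side"):
    im=snapshot(n); cv2.imwrite(f"pics/{n}0.png",im[:,:,::-1]); c=camera_info(n); print(n,c)
s=sense(); print(s['t'],s['force'],s['opening'],s['tcp_rot'])
E
```

```text
top {'mtx': array([[396.15360239,   0.        , 276.90292366],
       [  0.        , 396.15360239, 208.47586922],
       [  0.        ,   0.        ,   1.        ]]), 'k1': -0.03147160199214795, 'world_from_camera': array([[ 0.00952811, -0.99481065,  0.1012965 ,  0.40652254],
       [-0.99992565, -0.0102498 , -0.00660645, -0.00909796],
       [ 0.00761043, -0.10122602, -0.99483435,  1.1279859 ],
       [ 0.        ,  0.        ,  0.        ,  1.        ]])}
side {'mtx': array([[481.58788008,   0.        , 278.33645723],
       [  0.        , 481.58788008, 210.84785838],
       [  0.        ,   0.        ,   1.        ]]), 'k1': -0.04065903288496258, 'world_from_camera': array([[ 0.84741664, -0.30505287,  0.43454318, -0.07040562],
       [-0.530815  , -0.46987167,  0.70530565, -0.94677088],
       [-0.01097598, -0.82834978, -0.56010371,  0.85832996],
       [ 0.        ,  0.        ,  0.        ,  1.        ]])}
0.1 [-0.58568627 -0.05884593 -0.31865536] 0.08555575317208848 [-1.79898028e+02  5.40518252e-03  1.53718634e+02]
```

View pics/top0.png

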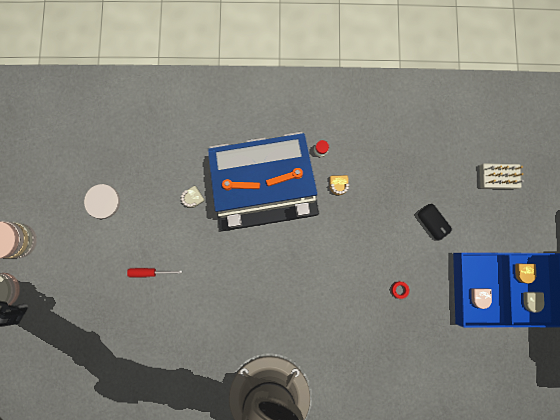

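View pics/side0.png

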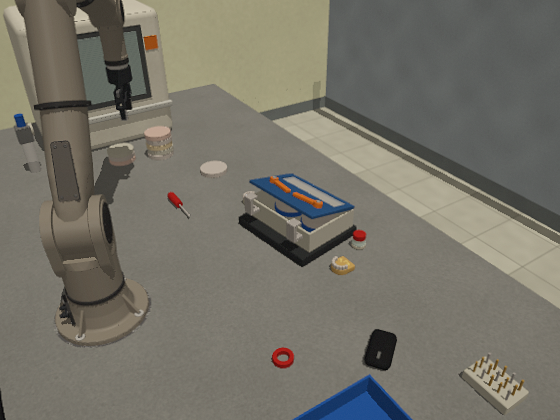

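Top view: lid spans about (208,150)–(305,133) at the hinge and about (216,212)–(316,193) at the front. The left boss is near (227,184) and the right near (297,173), with both bars pointing to the middle. The side view shows the lid popped up, with keepers at (250,200) and (294,228). Next I measure by colour masks and two-view rays.

```bash
cat > h.py <<'E'
from cell import *
import numpy as np, cv2
def ray(n,p):
    c=camera_info(n); d=np.array([[c['k1'],0,0,0]]).astype(float)
    u=cv2.undistortPoints(np.array([[p]],float),c['mtx'],d)[0,0]
    T=c['world_from_camera']; v=T[:3,:3]@[u[0],u[1],1]
    return T[:3,3],v/np.linalg.norm(v)
def tri(pt,ps):
    (a,u),(b,v)=ray('top',pt),ray('side',ps)
    s=np.linalg.lstsq(np.c_[u,-v],b-a,rcond=None)[0]
    P,Q=a+s[0]*u,b+s[1]*v
    return (P+Q)/2,np.linalg.norm(P-Q)*1e3
def onz(n,p,z):
    a,u=ray(n,p); return a+u*(z-a[2])/u[2]
def bars(im,box):
    """orange bars: endpoints of medial line, list sorted by column"""
    hsv=cv2.cvtColor(im,cv2.COLOR_RGB2HSV); m=cv2.inRange(hsv,(4,170,120),(18,255,255))
    k=np.zeros_like(m); x0,y0,x1,y1=box; k[y0:y1,x0:x1]=m[y0:y1,x0:x1]
    cs=[c for c in cv2.findContours(k,cv2.RETR_EXTERNAL,cv2.CHAIN_APPROX_NONE)[0] if cv2.contourArea(c)>25]
    out=[]
    for c in cs:
        q=c[:,0].astype(float); vx,vy,cx,cy=cv2.fitLine(c,cv2.DIST_L2,0,.01,.01).ravel()
        t=(q-[cx,cy])@[vx,vy]; e=[np.array([cx,cy])+k*np.array([vx,vy]) for k in (t.min(),t.max())]
        out.append(sorted(e,key=lambda z:z[0]))
    return sorted(out,key=lambda e:e[0][0])
E
python3 - <<'E'
from h import *
np.set_printoptions(precision=4,suppress=True)
t=cv2.imread('pics/top0.png')[:,:,::-1].copy(); s=cv2.imread('pics/side0.png')[:,:,::-1].copy()
bt=bars(t,(200,120,325,235)); bs=bars(s,(235,165,360,260)); print(bt,bs)
for a,b in zip(bt,bs):
    for p,q in zip(a,b): print(tri(p,q))
A=cv2.resize(t[120:240,195:335],None,fx=4,fy=4,interpolation=cv2.INTER_CUBIC)
B=cv2.resize(s[170:270,230:370],None,fx=4,fy=4,interpolation=cv2.INTER_CUBIC)
cv2.imwrite('pics/cropA.png',A[:,:,::-1]);cv2.imwrite('pics/cropB.png',B[:,:,::-1])
E
```

```text
[[array([221.9614, 184.0748]), array([259.0572, 185.4074])], [array([266.5868, 182.8168]), array([301.4979, 171.5417])]] [[array([270.3461, 177.5236]), array([288.9644, 191.049 ])], [array([292.8732, 193.2898]), array([321.1466, 205.6651])]]
(array([0.5661, 0.125 , 0.1363]), np.float64(4.535055910987457))
(array([0.5663, 0.0295, 0.1378]), np.float64(1.9298627907170252))
(array([0.5708, 0.0117, 0.1385]), np.float64(3.0426421344194527))
(array([ 0.6027, -0.0773,  0.1344]), np.float64(0.48405465217748833))
```

View pics/cropA.png

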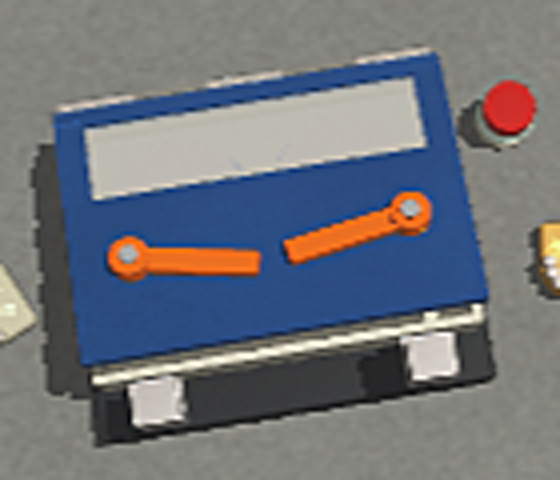

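View pics/cropB.png

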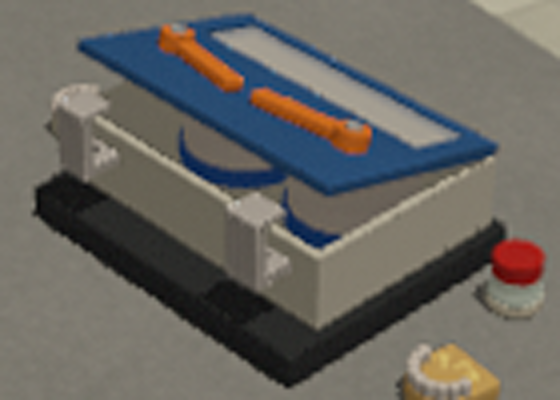

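The top crop shows pivot screws at (128,254) and (409,208), and keeper tops at (158,400) and (431,353). In the side crop the pivots are at (177,29) and (352,132), and the keeper tops near (83,101) and (257,210). Both bars point to the middle.

Run:
```python
from h import *
np.set_printoptions(precision=4,suppress=True)
T=lambda p:((p[0]+.5)/4-.5+195,(p[1]+.5)/4-.5+120); S=lambda p:((p[0]+.5)/4-.5+230,(p[1]+.5)/4-.5+170)
for n,a,b in [('pl',(128,254),(177,29)),('pr',(409,208),(352,132)),('kl',(158,400),(83,101)),('kr',(431,353),(257,210)),('fl',(83,364),(80,41)),('fr',(488,300),(330,190)),('br',(436,56),(496,147)),('bl',(57,114),(250,15))]:
    print(n,*tri(T(a),S(b)), onz('top',T(a),.118)[:2])
```

```text
pl [0.5687 0.1117 0.144 ] 1.6135690251837111 [0.5737 0.1145]
pr [ 0.6008 -0.0649  0.1383] 2.2343128809065194 [ 0.6058 -0.0666]
kl [0.4782 0.0934 0.1218] 2.5310457488075375 [0.4796 0.0932]
kr [ 0.5114 -0.081   0.1169] 0.702746303339176 [ 0.5116 -0.0811]
fl [0.5    0.1379 0.1428] 0.3804842856905691 [0.5022 0.1417]
fr [ 0.5438 -0.1157  0.1408] 1.6545454085533648 [ 0.5463 -0.1177]
br [ 0.7133 -0.0854  0.0966] 0.23673787730352452 [ 0.707  -0.0839]
bl [0.6698 0.1665 0.0984] 1.5619676913614309 [0.6655 0.1628]
```

```bash
cat >> h.py <<'E'
YAW=10.0; O=np.array([.603,.025]); ZLID=.0985
def W(x,y,z):
    a=np.radians(YAW); return [O[0]+np.cos(a)*x-np.sin(a)*y, O[1]+np.sin(a)*x+np.cos(a)*y, z]
def push(side,th,extra=0,r=.042):   # side +1 left, -1 right; pusher centre in the case frame
    off=.008+.0145*abs(np.sin(th))+.011*abs(np.cos(th))+extra
    return -.028-r*np.cos(th)+off*np.sin(th), side*(.090-r*np.sin(th)-off*np.cos(th))
def st(tag):
    s=sense(); print(tag,round(s['t'],2),np.round(s['force'],1),np.round(s['tcp_pos'],4))
def turn(side,yaw,press=.012):
    p=push(side,1.6,.010)
    movep(W(*p,.20),[180,0,yaw]); st('above')
    servo_line(W(*p,.135),.15)
    servo_line(W(*p,ZLID-press),.06,f_stop=45); st('pressed')
    for th in np.radians([80,65,50,37,25,14,5,0]):
        if servo_line(W(*push(side,th),ZLID-press),.06,f_stop=30): print('stopped'); break
        st(round(th,2))
E
python3 - <<'E'
from h import *
command_gripper(0.0,40); st('closed')
for y in (100,-80): print(y,ik(W(*push(1,1.6,.01),.2),[180,0,y]))
j=[ik(W(*push(1,1.6,.01),.2),[180,0,y]) for y in (100,-80)]
q=np.array(sense()['joint_positions'])
y=(100,-80)[int(np.argmin([1e9 if k is None else np.abs(k-q).max() for k in j]))]; print(y)
turn(1,y)
im=snapshot('top'); cv2.imwrite('pics/t1.png',np.vstack([cv2.resize(a,(560,300)) for a in (im[120:240,150:374],snapshot('side')[160:280,200:424])])[:,:,::-1]); st('end')
E
```

```text
closed 0.87 [-0.   0.5  0.2] [0.2879 0.5828 0.2314]
100 [-36.67654142  22.61407681  33.54819241  97.3237425  -13.65453337
  64.18102708  10.83453281]
-80 [ -58.32309041   39.56465502   72.53483439   97.78732599  -39.46815355
   72.91099829 -146.92295204]
100
above 3.01 [-0.   0.   0.7] [0.6004 0.0764 0.1999]
pressed 4.55 [-10.9  -0.4  19.9] [0.5976 0.0737 0.0878]
1.4 5.0 [ 7.   5.3 14.5] [0.5927 0.0702 0.0916]
1.13 5.34 [ 7.9  4.  13.4] [0.5831 0.0645 0.0917]
0.87 5.7 [ 9.4  2.2 13.9] [0.5718 0.0615 0.0919]
0.65 6.04 [ 9.8  1.5 12.6] [0.5604 0.0618 0.0919]
0.44 6.38 [ 9.6 -1.1 13.3] [0.5499 0.0649 0.0918]
0.24 6.72 [ 9.6 -2.9 14.1] [0.541  0.0702 0.0917]
0.09 7.02 [ 9.6 -4.6 15. ] [0.5347 0.076  0.0914]
0.0 7.27 [ 7.8 -6.2 15.3] [0.5319 0.0795 0.0913]
end 7.37 [ 9.5 -6.3 15. ] [0.5318 0.0796 0.0913]
```

View pics/t1.png

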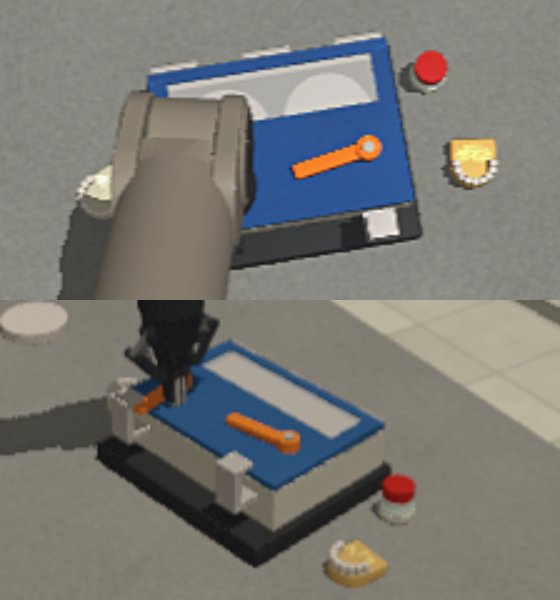

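The lid is down and the left bar runs towards its keeper. The arm is compliant (5–9 mm lag), so I push farther until the bar reaches its stop.

```bash
cat >> h.py <<'E'
def C(p):
    d=np.array(p[:2])-O; a=np.radians(YAW); return np.round(1e3*np.array([np.cos(a)*d[0]+np.sin(a)*d[1],-np.sin(a)*d[0]+np.cos(a)*d[1]]),1)
def finish(side,zc,ys=(.075,.079,.083,.087,.091),lim=14):
    for y in ys:
        servo_line(W(-.080,side*y,zc),.05)
        s=sense(); a=np.radians(YAW); f=s['force']; fy=-np.sin(a)*f[0]+np.cos(a)*f[1]
        print(y,C(s['tcp_pos']),np.round([fy,f[2]],1))
        if -side*fy>lim: break
E
python3 - <<'E'
from h import *
finish(1,ZLID-.012)
cv2.imwrite('pics/t2.png',cv2.resize(snapshot('side')[160:280,200:360],(800,600),interpolation=cv2.INTER_CUBIC)[:,:,::-1]); st('end')
E
```

```text
0.075 [-69.6  71.5] [-6.2 13.8]
0.079 [-70.2  73.2] [-9.7 13.9]
0.083 [-70.3  73.4] [-15.7  13.8]
end 8.28 [ 11.1 -14.3  14.3] [0.521  0.0851 0.0914]
```

View pics/t2.png

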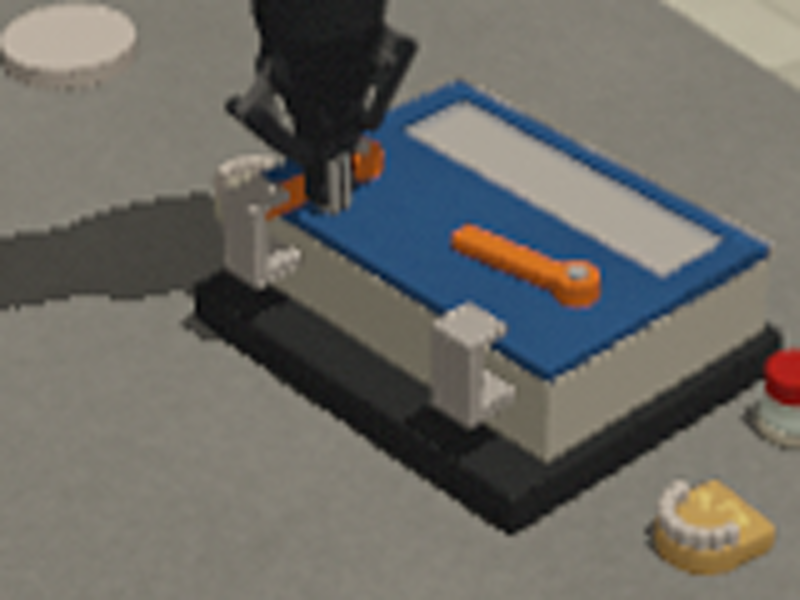

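The left nose is under the keeper (side crop about (285,200)), and y stopped at 73 mm while the force rose, so it is at its stop. I release it and do the right one.

Run:
```python
from h import *
servo_line(W(-.070,.066,ZLID-.012),.1); servo_line(W(-.065,.064,.18),.2); st('up')
cv2.imwrite('pics/t3.png',cv2.resize(snapshot('side')[160:280,200:360],(800,600))[:,:,::-1])
turn(-1,100)
finish(-1,ZLID-.012)
cv2.imwrite('pics/t4.png',cv2.resize(snapshot('side')[160:280,200:360],(800,600),interpolation=cv2.INTER_CUBIC)[:,:,::-1]); st('end')
```

```text
up 9.25 [0.1 0.6 0.2] [0.5269 0.0768 0.1787]
above 9.9 [ 0.2  0.9 -0.9] [ 0.6168 -0.0228  0.1982]
pressed 11.44 [-6.5  0.7 19.1] [ 0.6172 -0.0222  0.0885]
1.4 11.89 [ 8.1 -0.4 14.8] [ 0.6087 -0.0215  0.0916]
1.13 12.23 [ 8.5 -1.2 13.6] [ 0.5977 -0.0202  0.0917]
0.87 12.59 [10.9  0.8 13.5] [ 0.5862 -0.0216  0.0918]
0.65 12.93 [ 9.5  2.  14.4] [ 0.5757 -0.0259  0.0916]
0.44 13.28 [10.1  4.4 14.5] [ 0.5669 -0.0322  0.0914]
0.24 13.61 [ 8.6  6.6 15.4] [ 0.5605 -0.04    0.0911]
0.09 13.91 [ 8.   9.  15.1] [ 0.5566 -0.0474  0.0908]
0.0 14.16 [ 6.8  9.4 16.7] [ 0.5551 -0.0514  0.0905]
0.075 [-66.  -70.1] [10.3 14.2]
0.079 [-66.  -70.2] [17.2 15.6]
end 14.82 [12.  19.2 14.5] [ 0.5502 -0.0556  0.0912]
```

View pics/t4.png

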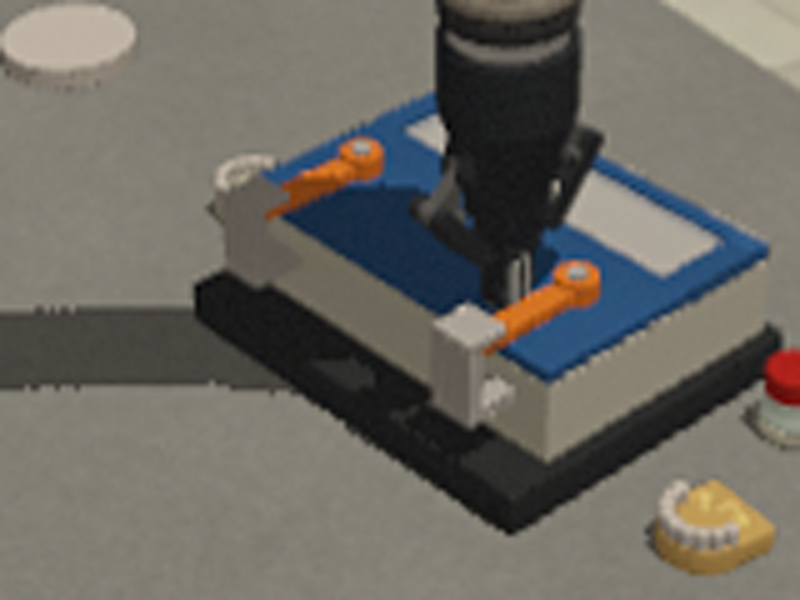

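Both noses are under their keepers (about (285,200) and (500,330)). The stop distances of 73 and 70 mm sit either side of the expected 71 mm. I retreat and verify.

Run:
```python
from h import *
servo_line(W(-.066,-.062,ZLID-.012),.1); servo_line(W(-.062,-.060,.20),.2)
movep([.42,.33,.35],[180,0,100]); hold(.5); st('clear')
A=snapshot('top')[125:235,195:335]; B=snapshot('side')[165:275,225:365]
cv2.imwrite('pics/t5.png',np.hstack([cv2.resize(a,(400,314),interpolation=cv2.INTER_CUBIC) for a in (A,B)])[:,:,::-1])
```

```text
clear 17.98 [-1.   0.1 -0.2] [0.4201 0.3299 0.35  ]
```

View pics/t5.png

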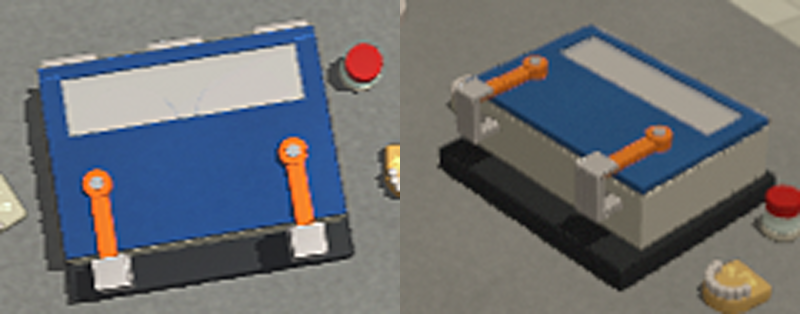

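The lid is down. Bars run (97,183)→(108,258) and (292,150)→(306,222), parallel to the lid sides within about 2°, noses under the keepers.

```bash
python3 -c "
from cell import *
print(hand_in())"
```

```text
the job is handed in; nothing more can be done
None
```

The blue lid is shut and stays down with both orange turnbuttons forward under their keepers; I handed it in about 18 s into the 40 s with the arm clear, and no verdict came back.

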